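# Set up the wide folding clipboard stand

### The arm

A 7-joint arm with a two-finger parallel gripper is mounted at the origin on the work surface; the furniture and walls round the work are solid. World frame = base frame: x ahead of the robot, y to its left, z up, the work surface at z = 0. Lengths are in m, angles in rad, forces in N, time in s.
With the tool pointing down it reaches from about 0.425 to 0.925 m from the base axis. Payload 6.8 kg.
Tool frame: the origin (TCP) lies midway between the tips of the shut fingers; the grasp point (between the pads) lies 19 mm behind it; z points along the fingers, y is the line along which they close (so a half turn about z gives the same grasp; the last joint's range is limited). The gripper opens to 85 mm and grips with 20 to 120 N. Pads are 22 mm wide; open, the fingers measure 114 mm over their backs; the gripper's body (76 mm by 85 mm) begins 54 mm behind the grasp point. The pads swing forward as they close: fully open they stand 13 mm farther back than shut.
Start: joints at [1.001, 0.477, 0.022, 1.555, -0.011, 1.109, -0.083], TCP at [0.301, -0.604, 0.231] pointing down, gripper open.
Joint ranges: [-2.96, 2.96], [-0.34, 2.1], [-1.41, 1.46], [0.24, 2.44], [-1.37, 4.51], [0.17, 1.92], [-2.96, 2.96]. Speed limits (rad/s): [2.39, 2.39, 3.14, 3.14, 3.14, 3.14, 3.14].

### API

Orientations are given as a unit quaternion [x, y, z, w].
In Python, from workcell import read_state, optics, arm, finder gives the robot as it stands.
- The arm moves only by the tool arm_command, never from a script. Its argument "targets" is a list of rows, each a list of 7 numbers: the shift along the tool's x, y, z in units of 0.4 m (1.0 is 0.4 m), then the turn, a rotation vector about the tool's x, y, z in units of 180 degrees (1.0 is 180 degrees), then the opening, from 0 (shut) to 1 (fully open). A call has 1 to 8 rows; each row shifts and turns the commanded pose from where the row before left it, along the tool's axes as they then stand; what a row does not reach is not made up. A row lasts 1/10 s, in which the tool goes at most 50 mm and 8.59 degrees, less where a joint would pass 70% of its speed; a pose out of reach is approached as far as the arm can. A call with a number of a shift or a turn outside -1 to 1 is refused whole. A call with a gripper value outside its range is refused whole. The fingers move at their own pace and stop on an object; "newtons" is the grip in N (left out, the last holds). Time passes only in rows, so rows that do not move let the fingers close. It gives the time, the measured TCP pose, the force, the opening and the grip force at its end, in the units of the state.
- read_state(): the state, without advancing time (a new reading comes with each control period).
- optics.get_image(name): name is "side" or "top" or "wrist"; returns the picture (384x512x3 uint8, red, green, blue); there is no depth.
- optics.camera_model(name): a dict with "fx", "fy", "cx", "cy" (pixels), "extrinsics" (4x4, takes a point from camera to world coordinates); the wrist camera has in their place "T_tool_cam" (4x4, takes a point from camera to tool coordinates, whose origin is the TCP and whose axes are the flange's). Camera axes: x right, y up, looking along -z (the intrinsics and any distortion apply to the point x, -y, -z); pixel columns grow to the right and rows downward; lengths in m; the calibration is good to about 2 mm. A picture is of the moment at which its call begins: read the wrist's pose just before it. camera_model takes no time and is no camera call.
- arm.hand_in(): hands the job in; it is judged then, once.
Trained networks look in the newest picture that a camera, given by its name, has taken for a name from the list of things; names that differ only in an ending like _2 or _b are one class to them, and where a whole thing is asked for, a point or a joint stands for the part that bears it (a point fixed in the world has none). Each returns a list of dicts, best first, with "p" (0 to 1); they miss things now and then, are a little off and sometimes report something else, mostly with a low value. They report only what shows in the picture. A call takes as long as a camera call. They do not tell look-alikes from the thing itself.
- finder.boxes_of(camera, query): "at" ([column, row] in pixels, amid what is visible of it).
The state is a dict: "t": time; "qpos": joint angles; "qd": joint speeds; "joint_efforts": joint torques, N m; "position": TCP position; "orientation": TCP orientation; "contact_force": force on the tool from outside, world axes, zero at the start; "ft_torque": the same for the moment, N m; "grip_width": finger opening in m; "gripper_force": force on a finger pad.
Only numpy, scipy, OpenCV 4.12 (cv2) and the standard library are available. Lean on these libraries where they do the work, as an engineer would, in place of code of your own. Each camera call takes 0.05 s, during which the arm holds its last target. There are 200 camera calls.

### The job

Two clipboard stands lie folded flat on the shop counter. Set up the wider one for the next customer: lift its plate by the small bar on the plate's free edge until it snaps over its centre and stands fully open against its stops by itself, then let go. Leave the narrower stand folded.

Things in the scene. Friction and masses are not known exactly. Their poses are not given: they have to be found in the camera images.
- wide_hinge (a point): Middle of the wider stand's hinge line, 28 mm above the counter, fixed. The stand: wooden base 170 mm long (x), 160 wide (y), 14 thick, screwed down, under a light wooden plate 116 mm wide, 6 thick. Axes: y along the hinge line, z up, x level, from the folded plate's bar towards the hinge. From here the base reaches 140 mm along -x, 30 mm along +x.
- wide_bar (a point): Centre of the wider stand's steel grip bar: round, 16 mm thick, 30 mm long, parallel to the hinge line and 170 mm from it, on a 14 mm wide neck in the middle of the plate's free edge (35 mm from that edge). Folded, it lies 28 mm above bare counter, 30 mm outside the base, both flat ends free. It moves on an arc with the plate; its axes, those of wide_hinge when folded, turn with it.
- wide_plate (a joint): Angle of the wider stand's plate: 0 folded flat, growing as the bar goes up and over the hinge, 1.57 upright, 1.92 rad (110 degrees) fully open, leaning back on its stops. Springs beside the hinge snap it shut if let go below about 0.9 rad and open beyond; past 1.2 rad it surely swings open by itself, within about a second. Lifting the bar takes about 2 N at first, then less.
- narrow_plate (a joint): Angle of the plate of the narrower stand (base 170 mm long, 90 mm wide, plate 46 mm wide, otherwise like the other, with the same bar): 0 folded flat, 1.92 rad open. The two stands lie side by side, either one on the left.
Mind the look-alikes: they are no part of the job. What is shaped like the part that bears narrow_plate but red or white is not meant.

How it is judged:
By the outcome, as a careful person would: the job done as asked, in the order asked, and still so for the second after the job is handed in, with the robot touching nothing.
It also fails if it takes over 40 s, if anything falls off the work surface, if the arm or the gripper's body presses on something with over 40 N, if the wrist force passes 120 N, or if a joint passes its speed limit or range.

## Working session

There is one attempt and no reset: what is moved stays moved. The work goes in short steps, Python scripts to look and compute and a tool call to move; the robot and the scene stay as the last step left them, time stands still between calls to the robot, and variables do not carry over. Pictures are saved under pics/ and viewed, at most 10 in all, crops included, and the job is handed in when it is done.

Besides the shell and the picture viewer there is one more tool, called after ">>>" by a JSON object that holds its "method" and its "body". arm_command: Moves the arm, as the interface text tells. Shifts and turns lie within -1 to 1; 1 stands for 0.4 m of shift or 180 degrees of turn. Its arguments: {"type":"object","properties":{"targets":{"type":"array"},"newtons":{"type":"number"}},"required":["targets"]}

```bash
mkdir -p pics
cat > h.py <<'E'
import numpy as np, cv2
from scipy.spatial.transform import Rotation as R
from workcell import read_state, optics, arm, finder
def cam(n,s=None):
    m=optics.camera_model(n)
    if 'extrinsics' in m: T=np.array(m['extrinsics'])
    else:
        s=s or read_state(); W=np.eye(4); W[:3,:3]=R.from_quat(s['orientation']).as_matrix(); W[:3,3]=s['position']
        T=W@np.array(m['T_tool_cam'])
    return m,T
def px2w(n,p,z,s=None):
    m,T=cam(n,s)
    k=np.array(m.get('dist',m.get('distortion',np.zeros(5))),float) 
    K=np.array([[m['fx'],0,m['cx']],[0,m['fy'],m['cy']],[0,0,1.]])
    u=cv2.undistortPoints(np.array([[p]],float),K,k)[0,0]
    d=T[:3,:3]@np.array([u[0],-u[1],-1]); o=T[:3,3]
    return o+d*(z-o[2])/d[2]
E
python3 - <<'E'
from h import *
for n in ['top','side']:
    cv2.imwrite(f'pics/{n}0.png',optics.get_image(n)[:,:,::-1])
    print(n,optics.camera_model(n).keys())
    for q in ['wide_bar','wide_plate','narrow_plate']:
        for d in finder.boxes_of(n,q)[:3]: print(n,q,d,px2w(n,d['at'],.028).round(3))
print(read_state())
E
```

```text
top dict_keys(['fx', 'fy', 'cx', 'cy', 'extrinsics'])
top wide_bar {'at': [174.3, 191.9], 'p': 0.64} [0.558 0.161 0.028]
top wide_plate {'at': [170.0, 192.9], 'p': 0.94} [0.555 0.173 0.028]
top narrow_plate {'at': [363.5, 144.0], 'p': 0.94} [ 0.695 -0.385  0.028]
top narrow_plate {'at': [153.5, 288.1], 'p': 0.89} [0.288 0.212 0.028]
top narrow_plate {'at': [284.1, 103.7], 'p': 0.8} [ 0.817 -0.157  0.028]
side dict_keys(['fx', 'fy', 'cx', 'cy', 'extrinsics'])
side wide_bar {'at': [223.9, 257.9], 'p': 0.69} [0.555 0.167 0.028]
side wide_plate {'at': [222.5, 254.8], 'p': 0.6} [0.565 0.16  0.028]
side narrow_plate {'at': [283.2, 139.8], 'p': 0.92} [ 0.714 -0.41   0.028]
side narrow_plate {'at': [215.2, 165.9], 'p': 0.86} [ 0.818 -0.159  0.028]
side narrow_plate {'at': [296.0, 180.1], 'p': 0.79} [ 0.561 -0.216  0.028]
{'t': 0.4, 'qpos': array([ 1.0009158 ,  0.4770845 ,  0.02239661,  1.55551458, -0.0115008 ,
        1.10931672, -0.08309545]), 'qd': array([ 0.00052741,  0.00062789, -0.00044812, -0.00078512,  0.00044974,
       -0.00152127,  0.00105592]), 'joint_efforts': array([-1.92369458e-03, -5.95631826e+01,  1.60365656e+00, -2.81121200e+01,
        1.23265333e-02,  3.99027398e-03, -2.84262410e-05]), 'position': array([ 0.30071883, -0.60425063,  0.23120267]), 'orientation': array([ 9.73464771e-01,  2.28836907e-01, -2.38253394e-05, -9.45265940e-05]), 'contact_force': array([ 0.55765892,  0.26781938, -0.51241236]), 'ft_torque': array([-0.02878596, -0.0574073 ,  0.0281685 ]), 'gripper_force': 0.0, 'grip_width': 0.0857811909888727}
```

View pics/top0.png

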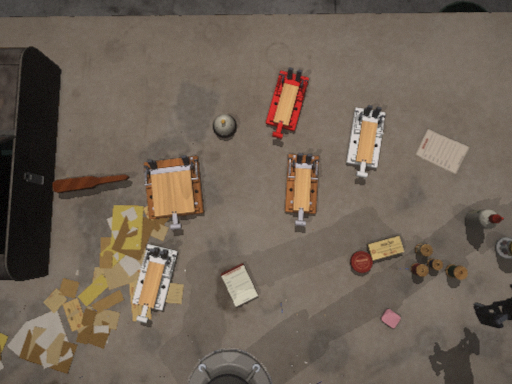

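View pics/side0.png

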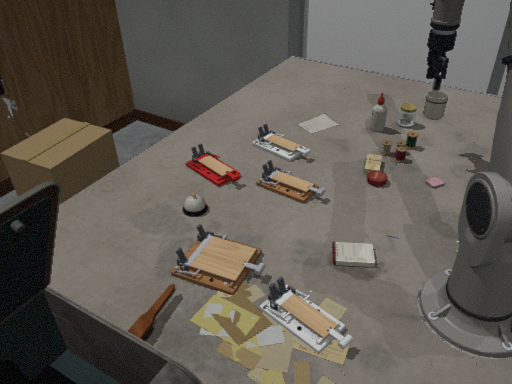

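The wide stand is at about (173,190) in the top view, its bar at about (176,224) and hinge at about (170,165). The wooden narrow one is at (302,185). I'll enlarge the wide stand in both views.

Run:
```python
from h import *
a=cv2.imread('pics/top0.png')[145:240,130:220]; b=cv2.imread('pics/side0.png')[220:300,165:275]
a=cv2.resize(a,None,fx=6,fy=6,interpolation=2)[:570]; cv2.imwrite('pics/c0.png',a)
for p in [(170,163),(176,223),(145,162),(148,219),(203,216),(198,157)]: print(p,px2w('top',p,.028 if p[0] in(170,176) else .014).round(3))
for p in [(261,268)]: print(p,px2w('side',p,.028).round(3))
```

```text
(170, 163) [0.642 0.175 0.028]
(176, 223) [0.469 0.154 0.028]
(145, 162) [0.648 0.252 0.014]
(148, 219) [0.481 0.238 0.014]
(203, 216) [0.489 0.079 0.014]
(198, 157) [0.662 0.097 0.014]
(261, 268) [0.46  0.151 0.028]
```

View pics/c0.png

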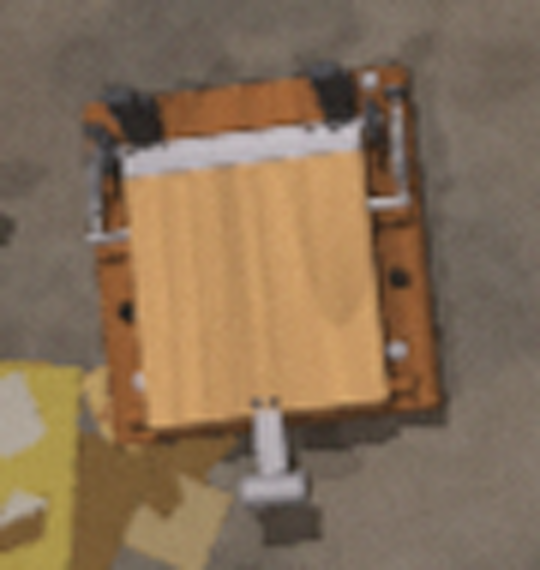

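```bash
cat >> h.py <<'E'
def rel(pos,xdir,s=None):
    """shift (tool axes, 0.4 m units) and turn to reach TCP pos, tool down, tool x at world angle xdir"""
    s=s or read_state(); A=R.from_quat(s['orientation'])
    B=R.from_matrix(np.c_[[np.cos(xdir),np.sin(xdir),0],[np.sin(xdir),-np.cos(xdir),0],[0,0,-1]])
    return (A.inv().apply(np.array(pos)-s['position'])/.4).round(4),((A.inv()*B).as_rotvec()/np.pi).round(4)
E
python3 - <<'E'
from h import *
f=lambda p,z:px2w('top',(p[0]/6+130-.4,p[1]/6+145-.4),z)
bar=f((275,485),.036);print('bar',bar)
c=np.array([f(p,.014) for p in [(83,105),(405,68),(440,408),(118,440)]]);print(c)
ctr=c.mean(0); e=c[0]+c[1]-c[2]-c[3]; w=c[0]+c[3]-c[1]-c[2]
a=np.arctan2(e[1],e[0]); print('len',np.hypot(*e[:2])/2,np.hypot(*w[:2])/2,'ang',np.degrees(a),np.degrees(np.arctan2(w[1],w[0]))-90)
u=np.array([np.cos(a),np.sin(a),0]); print('bar from base',ctr-u*115,ctr-u*.115)
g=f((243,148),.03);print('hinge end',g,'angle bar->hinge',np.degrees(np.arctan2(*(g-bar)[1::-1])))
print(rel([.5,-.2,.25],a),rel([.5,.16,.25],a))
E
```

```text
bar [0.46173746 0.15313357 0.036     ]
[[0.6476299  0.25709196 0.014     ]
 [0.66518692 0.09927611 0.014     ]
 [0.49882101 0.07957415 0.014     ]
 [0.48390877 0.23465385 0.014     ]]
len 0.16638302629915813 0.15728785263838294 ang 7.275228544461034 5.924393768617605
bar from base [-1.13500281e+02 -1.43954631e+01  1.40000000e-02] [0.45981248 0.1530859  0.014     ]
hinge end [0.62320757 0.17382289 0.03      ] angle bar->hinge 7.301580057780153
(array([ 0.8963, -0.6828, -0.0469]), array([-1.000e-04,  0.000e+00,  1.066e-01])) (array([ 1.2973, -1.4886, -0.0467]), array([-1.000e-04,  0.000e+00,  1.066e-01]))
```

>>> {"method": "arm_command", "body": {"targets": [[0,-0.03,-0.01,0,0,0.0355,1],[0.02,-0.06,-0.01,0,0,0.0355,1],[0.03,-0.06,-0.01,0,0,0.0355,1],[0.062,-0.09,0,0,0,0,1],[0.062,-0.09,0,0,0,0,1],[0.062,-0.09,0,0,0,0,1],[0.062,-0.09,0,0,0,0,1],[0.062,-0.09,0,0,0,0,1]]}}

```text
t: 1.2
position: [0.4014, -0.3462, 0.2436]
orientation: [0.998, 0.063, 0.0, 0.0]
contact_force: [0.6, -0.4, -0.6]
grip_width: 0.0854
gripper_force: 0.0
```

Run:
```python
from h import *
import math
print(read_state()['position'],read_state()['qpos'],rel([.5,-.15,.25],math.radians(7)),rel([.47,.15,.22],math.radians(7)))
```

```text
[ 0.40142941 -0.34624751  0.24360001] [ 0.61439765  0.22752746 -0.02392286  1.88626368  0.00639517  1.02717801
 -0.85593506] (array([ 0.3066, -0.4554, -0.0161]), array([ 0.0002, -0.0002,  0.0016])) (array([ 0.3272, -1.2089,  0.0585]), array([ 0.0002, -0.0002,  0.0016]))
```

>>> {"method": "arm_command", "body": {"targets": [[0.07,-0.09,0,0,0,0,1],[0.07,-0.09,0,0,0,0,1],[0.07,-0.09,0,0,0,0,1],[0.07,-0.09,0,0,0,0,1],[0.015,-0.095,0,0,0,0,1],[0.015,-0.095,0,0,0,0,1],[0.015,-0.095,0,0,0,0,1],[0,-0.095,0,0,0,0,1]]}}

```text
t: 2.0
position: [0.4926, -0.036, 0.2436]
orientation: [0.998, 0.064, 0.001, -0.0]
contact_force: [0.4, -0.1, -0.3]
grip_width: 0.0855
gripper_force: 0.0
```

>>> {"method": "arm_command", "body": {"targets": [[0,-0.095,0.01,0,0,0,1],[0,-0.095,0.01,0,0,0,1],[0,-0.095,0.01,0,0,0,1],[0,-0.095,0.01,0,0,0,1],[0,-0.06,0.01,0,0,0,1],[0,0,0,0,0,0,1],[0,0,0,0,0,0,1]]}}

```text
t: 2.7
position: [0.4699, 0.1368, 0.2233]
orientation: [0.998, 0.064, -0.0, 0.0]
contact_force: [0.7, -0.1, 0.4]
grip_width: 0.0856
gripper_force: 0.0
```

Run:
```python
from h import *
import math
s=read_state();im=optics.get_image('wrist');cv2.imwrite('pics/w0.png',im[:,:,::-1])
print(s['position'],s['qpos'],rel([.461,.153,.1],math.radians(7)))
for q in ['wide_bar','wide_plate']:
    for d in finder.boxes_of('wrist',q)[:2]: print(q,d,px2w('wrist',d['at'],.036,s).round(4))
```

```text
[0.46989418 0.13681349 0.22331765] [-0.0872799   0.20429485 -0.36655654  1.97688052  0.08832014  0.97561684
 -1.93900611] (array([-0.0174, -0.0456,  0.3084]), array([ 0.0002, -0.    ,  0.0013]))
wide_bar {'at': [240.4, 84.4], 'p': 0.59} [0.5673 0.1642 0.036 ]
wide_plate {'at': [240.4, 81.3], 'p': 0.68} [0.5705 0.1646 0.036 ]
wide_plate {'at': [508.4, 200.4], 'p': 0.59} [ 0.4749 -0.1867  0.036 ]
```

View pics/w0.png

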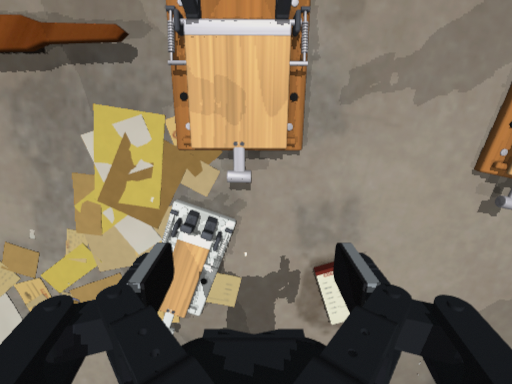

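The bar is at pixel (239,176), and its neck meets the plate edge at (239,149). The white look-alike lies below it around (200,255), clear of the grasp.

Run:
```python
from h import *
import math
g=lambda p,z:px2w('wrist',p,z)
b=g((239,176),.034);h=g((238,24),.032);print('bar',b,'strip',h,np.degrees(np.arctan2(*(h-b)[1::-1])))
print([g(p,.028) for p in [(187,149),(289,149),(187,35),(289,35)]])
l=g((228,177),.028);r=g((251,176),.028);print('barlen',np.hypot(*(l-r)[:2]))
print('white',g((177,203),.03),g((235,217),.03))
print(rel([b[0],b[1],.11],math.radians(7)),rel([b[0],b[1],.011],math.radians(7)))
```

```text
bar [0.46286161 0.15258876 0.034     ] strip [0.62736249 0.17185162 0.032     ] 6.678854194400553
[array([0.48713026, 0.21941591, 0.028     ]), array([0.50265569, 0.09585535, 0.028     ]), array([0.61096258, 0.2260299 , 0.028     ]), array([0.62478899, 0.11602827, 0.028     ])]
barlen 0.028989513502672506
white [0.41631735 0.22805087 0.03      ] [0.40629633 0.15183536 0.03      ]
(array([-0.0131, -0.0451,  0.2835]), array([ 0.0002, -0.0001,  0.0009])) (array([-0.0132, -0.0452,  0.531 ]), array([ 0.0002, -0.0001,  0.0009]))
```

>>> {"method": "arm_command", "body": {"targets": [[-0.015,-0.045,0.04,0,0,0,1],[0,0,0.1,0,0,0,1],[0,0,0.1,0,0,0,1],[0,0,0.05,0,0,0,1],[0,0,0,0,0,0,1],[0,0,0,0,0,0,1]]}}

```text
t: 3.45
position: [0.4623, 0.1533, 0.1078]
orientation: [0.998, 0.063, 0.0, 0.0]
contact_force: [0.9, 0.4, -0.4]
grip_width: 0.0853
gripper_force: 0.0
```

Run:
```python
from h import *
import math
s=read_state();im=optics.get_image('wrist');cv2.imwrite('pics/w1.png',im[:,:,::-1])
print(s['position'],rel([.4622,.1527,.011],math.radians(7)))
m,T=cam('wrist',s); q=np.linalg.inv(T)@[.4622,.1527,.034,1]; print(m['cx']+m['fx']*q[0]/-q[2],m['cy']-m['fy']*q[1]/-q[2])
```

```text
[0.4622773  0.1533182  0.10782905] (array([-0.0022,  0.0025,  0.2437]), array([-0.0001, -0.0006,  0.0012]))
254.4644458455879 203.55967814279944
```

View pics/w1.png

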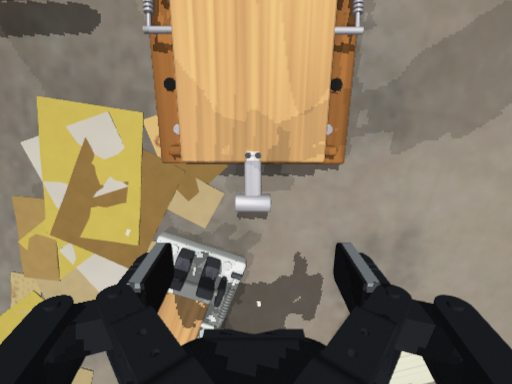

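The bar is at (253,203), as predicted and centred between the fingers, so I'll descend and grasp.

>>> {"method": "arm_command", "body": {"targets": [[0,0,0.1,0,0,0,1],[0,0,0.08,0,0,0,1],[0,0,0.04,0,0,0,1],[0,0,0.02,0,0,0,1],[0,0,0,0,0,0,1],[0,0,0,0,0,0,1]]}}

```text
t: 4.1
position: [0.4628, 0.1543, 0.0126]
orientation: [0.998, 0.063, 0.001, -0.0]
contact_force: [0.5, -0.1, -0.2]
grip_width: 0.0854
gripper_force: 0.0
```

>>> {"method": "arm_command", "body": {"targets": [[0,0,0,0,0,0,0],[0,0,0,0,0,0,0],[0,0,0,0,0,0,0],[0,0,0,0,0,0,0],[0,0,0,0,0,0,0],[0,0,0,0,0,0,0]], "newtons": 30}}

```text
t: 4.7
position: [0.4619, 0.1541, 0.0117]
orientation: [0.998, 0.064, 0.0, -0.0]
contact_force: [-0.4, -0.1, 6.5]
grip_width: 0.0291
gripper_force: 33.2
```

>>> {"method": "arm_command", "body": {"targets": [[0.002,0,-0.0425,0,0,0,0],[0.006,0,-0.042,0,0,0,0],[0.0105,0,-0.041,0,0,0,0],[0.0145,0,-0.04,0,0,0,0],[0.0185,0,-0.038,0,0,0,0],[0.022,0,-0.036,0,0,0,0],[0.0255,0,-0.034,0,0,0,0],[0,0,0,0,0,0,0]]}}

```text
t: 5.5
position: [0.5016, 0.159, 0.1217]
orientation: [0.998, 0.063, 0.0, -0.0]
contact_force: [-2.2, -0.0, 0.1]
grip_width: 0.029
gripper_force: 31.4
```

>>> {"method": "arm_command", "body": {"targets": [[0.029,0,-0.031,0,0,0,0],[0.032,0,-0.028,0,0,0,0],[0.0345,0,-0.0245,0,0,0,0],[0.037,0,-0.021,0,0,0,0],[0.039,0,-0.0175,0,0,0,0],[0.04,0,-0.0135,0,0,0,0],[0.0415,0,-0.0095,0,0,0,0],[0,0,0,0,0,0,0]]}}

```text
t: 6.3
position: [0.6025, 0.1715, 0.1783]
orientation: [0.998, 0.063, 0.0, 0.0]
contact_force: [-0.7, -2.3, 4.5]
grip_width: 0.0297
gripper_force: 32.6
```

Run:
```python
from h import *
a=optics.get_image('side')[130:310,120:320,::-1]; cv2.imwrite('pics/s1.png',cv2.resize(a,None,fx=3,fy=3))
```

```text
(no output)
```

View pics/s1.png

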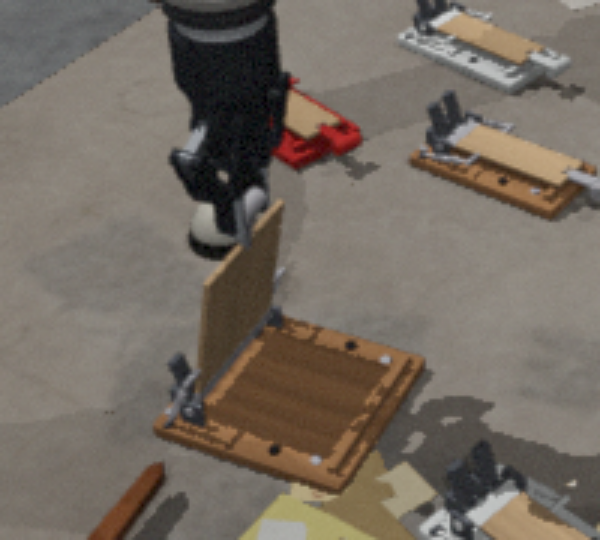

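The plate is near upright at about 1.4 rad, with the bar still held. I'll release it and retreat.

>>> {"method": "arm_command", "body": {"targets": [[0,0,0,0,0,0,1],[0,0,0,0,0,0,1],[0,0,0,0,0,0,1],[0,0,0,0,0,0,1],[0,0,0,0,0,0,1],[0,0,0,0,0,0,1],[-0.03,0,-0.03,0,0,0,1],[-0.05,0,-0.08,0,0,0,1]]}}

```text
t: 7.15
position: [0.5682, 0.1668, 0.2202]
orientation: [0.998, 0.063, -0.003, 0.001]
contact_force: [-0.0, -0.5, 0.3]
grip_width: 0.0854
gripper_force: 0.0
```

>>> {"method": "arm_command", "body": {"targets": [[-0.03,0,-0.08,0,0,0,1],[0,0,-0.08,0,0,0,1],[0,0,-0.06,0,0,0,1],[0,0,0,0,0,0,1],[0,0,0,0,0,0,1],[0,0,0,0,0,0,1],[0,0,0,0,0,0,1],[0,0,0,0,0,0,1]]}}

```text
t: 7.95
position: [0.5573, 0.166, 0.3097]
orientation: [0.998, 0.064, -0.001, 0.0]
contact_force: [-0.1, -0.0, 1.0]
grip_width: 0.0855
gripper_force: 0.0
```

Run:
```python
from h import *
print(read_state()['contact_force'])
a=optics.get_image('side')[130:310,120:320,::-1]; cv2.imwrite('pics/s2.png',cv2.resize(a,None,fx=3,fy=3))
```

```text
[-0.07847842 -0.01031862  0.96952722]
```

View pics/s2.png

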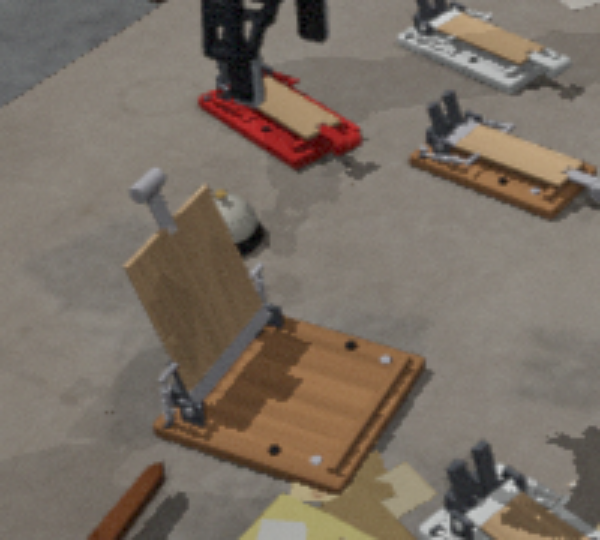

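The plate leans back fully open, its bar at crop pixel (148,185). The narrow wooden stand is still folded and the arm is clear.

```bash
python3 -c "
from workcell import arm
print(arm.hand_in())"
```

```text
the job is handed in; nothing more can be done
None
```

The wider stand is fully open and leaning back on its stops by itself, the narrower stand is still folded, the arm is clear, and the job is handed in.

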